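Sweep stray bottle caps into the collecting bay

TASK

Three black screw caps have been left lying in front of the three-sided steel collecting bay on the bottling bench. Sweep all of them across the bench with your fingers, in through the open mouth, until each lies wholly inside the bay; do not pick any of them up. Leave the bottle, the jar and the loose fittings around the bay where they stand.

Things in the scene. Friction and masses are not known exactly. Their poses are not given: they have to be found in the camera images.
- bay: Collecting bay: three low upright walls of folded steel sheet fixed to the bench, open at the front and on top. Inside 150 mm wide (its y) and 110 mm deep (its x); walls 30 mm high, 4 mm thick; the floor inside is level with the bench, with no sill at the mouth. Origin on the bench at the centre of the inside area; x points from the mouth (at x = -55 mm, facing roughly the robot) to the inner face of the back wall (at x = +55 mm), z up; side walls' inner faces at y = +-75 mm.
- cap_a_center (a point): Centre (10 mm above its underside) of a loose black plastic screw cap, a plain ribbed disc 38 mm across and 20 mm high, 11 to 21 g, lying flat on the bench; starts in front of the bay and to its +y side, 155 to 185 mm short of the bay's centre. It slides when pushed and stops with the push. z up.
- cap_b_center (a point): Centre (10 mm above its underside) of a loose black plastic screw cap, a plain ribbed disc 38 mm across and 20 mm high, 11 to 21 g, lying flat on the bench; starts in front of the middle of the bay's mouth, 155 to 185 mm short of the bay's centre. It slides when pushed and stops with the push. z up.
- cap_c_center (a point): Centre (10 mm above its underside) of a loose black plastic screw cap, a plain ribbed disc 38 mm across and 20 mm high, 11 to 21 g, lying flat on the bench; starts in front of the bay and to its -y side, 155 to 185 mm short of the bay's centre. It slides when pushed and stops with the push. z up.
- ferrule: Loose steel ring, 40 mm across, 28 mm bore, 24 mm high, lying flat; to be left alone. Stands beside the bay or beside its mouth. Origin at the centre of its underside, z up.
- fitting: Loose brass hexagon fitting, 37 mm across the corners, 38 mm high, hexagon down, round spigot up; to be left alone. Stands beside the bay or beside its mouth. Origin at the centre of its underside, z up.
- ball_knob: Loose machine knob: black ball of 36 mm on a brass foot 22 mm across, 44 mm high, standing on its foot; to be left alone. Stands beside the bay or beside its mouth. Origin at the centre of its underside, z up.
- wing_nut: Loose steel wing nut, 46 mm over its wings (along its x), 24 mm high, standing on its round foot; to be left alone. Stands beside the bay or beside its mouth. Origin at the centre of its underside, z up.
- bottle: Loose amber glass bottle, 61 mm across, 230 mm high, upright, out to the +y side of the bay; to be left alone. Origin at the centre of its underside, z up.
- jar: Loose amber glass jar with a steel lid, 60 mm across, 70 mm high, upright, out to the -y side of the bay; to be left alone. Origin at the centre of its underside, z up.
There are look-alikes about, which are no part of the job. What is shaped like the part that bears cap_b_center but blue is not meant.

How it is judged:
By the outcome, as a careful person would: the job done as asked, in the order asked, and still so for the second after the job is handed in, with the robot touching nothing.
It also fails if it takes over 69 s, if anything falls off the work surface, if the arm or the gripper's body presses on something with over 40 N, if the wrist force passes 120 N, or if a joint passes its speed limit or range.

ROBOT

A 6-joint arm with a two-finger parallel gripper is mounted at the origin on the work surface. World frame = base frame: x ahead of the robot, y to its left, z up, the work surface at z = 0. Lengths are in mm, angles in degrees, forces in N, time in s.
With the tool pointing down it reaches from about 350 to 775 mm from the base axis. Payload 5.5 kg.
Tool frame: the origin (TCP) lies midway between the tips of the shut fingers; the grasp point (between the pads) lies 19 mm behind it; z points along the fingers, y is the line along which they close (so a half turn about z gives the same grasp; the last joint's range is limited). The gripper opens to 85 mm and grips with 20 to 120 N. Pads are 22 mm wide; open, the fingers measure 114 mm over their backs; the gripper's body (76 mm by 85 mm) begins 54 mm behind the grasp point. The pads swing forward as they close: fully open they stand 13 mm farther back than shut.
Start: joints at [-80.42, 17.945, 2.641, 74.691, 0, 82.002], TCP at [173.651, -548.194, 231.323] pointing down, gripper open.
Joint ranges: [-158.12, 158.12], [-49.38, 96.58], [-58.88, 72.47], [-126.05, 133.96], [-84.25, 85.87], [-180, 180]. Speed limits (degrees/s): [147.25, 147.25, 180, 180, 180, 180].

INTERFACE

Orientations are given as [roll, pitch, yaw] about the fixed x, y, z axes, in that order (R = Rz(yaw) Ry(pitch) Rx(roll)).
In Python, from bench import r, eyes, order, nets gives the robot as it stands.
- The arm moves only by the tool servo_tool, never from a script. Its argument "rows" is a list of rows, each a list of 7 numbers: the shift along the tool's x, y, z in units of 25 mm (1.0 is 25 mm), then the turn, a rotation vector about the tool's x, y, z in units of 6 degrees (1.0 is 6 degrees), then the opening in per cent of the stroke, from 0 (shut) to 100 (fully open). In form: [[x, y, z, rx, ry, rz, claw], ...]. A call has 1 to 10 rows; each row shifts and turns the commanded pose from where the row before left it, along the tool's axes as they then stand; what a row does not reach is not made up. A row lasts 1/10 s, in which the tool goes at most 50 mm and 8.59 degrees, less where a joint would pass 70% of its speed; a pose out of reach is approached as far as the arm can. A call is refused whole if a number of a shift passes 1 or a number of a turn 1, either way. A call with a gripper value outside its range is refused whole. The fingers move at their own pace and stop on an object; "force" is the grip in N (left out, the last holds). Time passes only in rows, so rows that do not move let the fingers close. It gives the time, the measured TCP pose, the force, the opening and the grip force at its end, in the units of the state.
- r.get_state(): the state, without advancing time (a new reading comes with each control period).
- eyes.read_camera(name): name is "side" or "top"; returns the picture (400x640x3 uint8, blue, green, red); there is no depth.
- eyes.calibration(name): a dict with "camera_matrix" (3x3 intrinsics, pixels), "D" ([k1, k2, p1, p2, k3] as OpenCV has them; the pictures are not rectified), "camera_from_world" (4x4, takes a point from world to camera coordinates). Camera axes: x right, y down, z forward; pixel columns grow to the right and rows downward; lengths in mm; the calibration is good to about 2 mm. A picture is of the moment at which its call begins. calibration takes no time and is no camera call.
- order.job_done(): hands the job in; it is judged then, once.
Trained networks look in the newest picture that a camera, given by its name, has taken for a name from the list of things; names that differ only in an ending like _2 or _b are one class to them, and where a whole thing is asked for, a point or a joint stands for the part that bears it (a point fixed in the world has none). Each returns a list of dicts, best first, with "p" (0 to 1); they miss things now and then, are a little off and sometimes report something else, mostly with a low value. They report only what shows in the picture. A call takes as long as a camera call. They do not tell look-alikes from the thing itself.
- nets.cut_out(camera, thing): "region" (400x640 bool, what is visible of it) and "xy" ([column, row] in pixels, amid what is visible of it).
The state is a dict: "time_s": time; "q": joint angles; "qvel": joint speeds; "joint_efforts": joint torques, N m; "tool_pos": TCP position; "orientation": TCP orientation; "ft_force": force on the tool from outside, world axes, zero at the start; "moment": the same for the moment, N m; "finger_gap": opening from 0.0 (shut) to 1.0 (fully open); "grasp_force": force on a finger pad.
Only numpy, scipy, OpenCV 4.12 (cv2) and the standard library are available. Lean on these libraries where they do the work, as an engineer would, in place of code of your own. Each camera call takes 0.05 s, during which the arm holds its last target. There are 200 camera calls.

## Working session

There is one attempt and no reset: what is moved stays moved. The work goes in short steps, Python scripts to look and compute and a tool call to move; the robot and the scene stay as the last step left them, time stands still between calls to the robot, and variables do not carry over. Pictures are saved under pics/ and viewed, at most 10 in all, crops included, and the job is handed in when it is done.

Besides the shell and the picture viewer there is one more tool, called after "Request:" in YAML: its name, and indented under it one key for each argument. servo_tool: Moves the arm, as the interface text tells. Its arguments: {"type":"object","properties":{"rows":{"type":"array"},"force":{"type":"number"}},"required":["rows"]}

```bash
mkdir -p pics; cat > h.py <<'E'
import numpy as np, cv2
from bench import r, eyes, order, nets
def ray(cam,uv):
    c=eyes.calibration(cam);K=np.array(c["camera_matrix"],float);D=np.array(c["D"],float);T=np.array(c["camera_from_world"],float)
    n=cv2.undistortPoints(np.array([[uv]],float),K,D)[0,0]
    R=T[:3,:3];o=-R.T@T[:3,3];d=R.T@np.array([n[0],n[1],1]);return o,d
def onz(cam,uv,z):
    o,d=ray(cam,uv);return (o+d*(z-o[2])/d[2]).round(1)
def proj(cam,p):
    c=eyes.calibration(cam);T=np.array(c["camera_from_world"],float)
    return cv2.projectPoints(np.array(p,float).reshape(-1,1,3),cv2.Rodrigues(T[:3,:3])[0],T[:3,3],np.array(c["camera_matrix"],float),np.array(c["D"],float))[0][:,0]
E
python3 - <<'E'
from h import *
for c in("top","side"):
    im=eyes.read_camera(c);cv2.imwrite(f"pics/{c}0.png",im)
    o,d=ray(c,(320,200));print(c,o,d)
    for t,z in(("cap_a_center",10),("bay",15),("ferrule",12),("fitting",19),("ball_knob",22),("wing_nut",12),("bottle",100),("jar",35)):
        for e in nets.cut_out(c,t)[:6]:
            print(c,t,round(e["p"],2),np.round(e["xy"]),onz(c,e["xy"],z),e["region"].sum())
print(r.get_state())
E
```

```text
top [ 531.68274458   17.37501298 1091.15649214] [ 0.03640923 -0.0031395  -0.99942297]
top bay 0.94 [328. 148.] [679.8  -4.1  15. ] 4815
top ferrule 0.76 [399. 174.] [ 625.  -152.2   12. ] 187
top ferrule 0.47 [332. 149.] [678.9 -11.1  12. ] 4781
top fitting 0.67 [401. 135.] [ 705.6 -156.7   19. ] 229
top ball_knob 0.63 [432. 116.] [ 744.5 -221.2   22. ] 831
top ball_knob 0.35 [222. 165.] [645.7 216.9  22. ] 1203
top wing_nut 0.54 [282. 203.] [565.6  92.9  12. ] 92
top bottle 0.95 [224. 165.] [637.  200.4 100. ] 1206
side [ 38.56560423 692.11691723 547.36394889] [ 0.53278882 -0.67031556 -0.51657105]
side cap_a_center 0.82 [323. 251.] [483.6 126.1  10. ] 443
side bay 0.81 [290. 184.] [676.6 -11.   15. ] 3122
side ferrule 0.53 [348. 166.] [ 632.2 -156.2   12. ] 267
side fitting 0.62 [323. 250.] [478.  132.7  19. ] 455
side fitting 0.5 [321. 157.] [ 698.8 -145.1   19. ] 182
side ball_knob 0.55 [252. 214.] [650.1 128.   22. ] 358
side wing_nut 0.57 [295. 225.] [571.8  95.5  12. ] 162
side bottle 0.73 [218. 199.] [639.4 213.1 100. ] 3757
side jar 0.86 [328. 133.] [ 746.6 -231.9   35. ] 701
{'time_s': 0.9, 'q': array([-8.04204853e+01,  1.79442359e+01,  2.64240114e+00,  7.46902204e+01,
       -2.31573403e-04,  8.20000189e+01]), 'qvel': array([-0.02727302,  0.05351535, -0.06100929, -0.04596987, -0.06328003,
       -0.0028696 ]), 'joint_efforts': array([-1.56482574e-04, -4.80443573e+01,  2.98816770e+01,  4.68160295e-06,
       -2.57278398e-04, -2.30623563e-06]), 'tool_pos': array([ 173.65100015, -548.20834808,  231.33877691]), 'orientation': array([1.79992165e+02, 1.33503480e-03, 1.75794958e+01]), 'ft_force': array([ 0.68502906, -0.06649488,  0.51201619]), 'moment': array([-0.04481053,  0.0200041 ,  0.011809  ]), 'grasp_force': 0.0, 'finger_gap': 0.998086544060832}
```

```bash
python3 - <<'E'
import cv2
for c,(x0,y0) in(("top",(180,70)),("side",(170,90))):
    im=cv2.imread(f"pics/{c}0.png")[y0:y0+200,x0:x0+266];cv2.imwrite(f"pics/{c}0c.png",cv2.resize(im,(798,600),interpolation=cv2.INTER_CUBIC))
E
```

```text
(no output)
```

View pics/top0c.png

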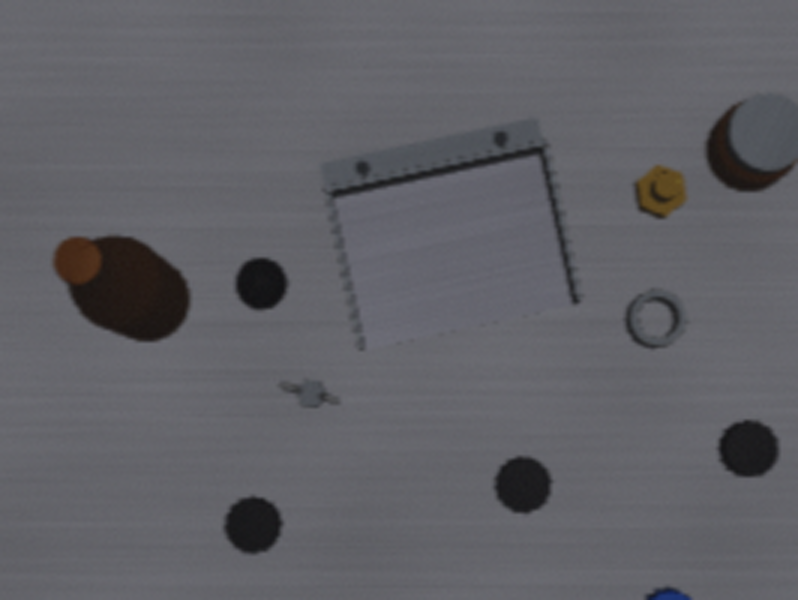

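View pics/side0c.png

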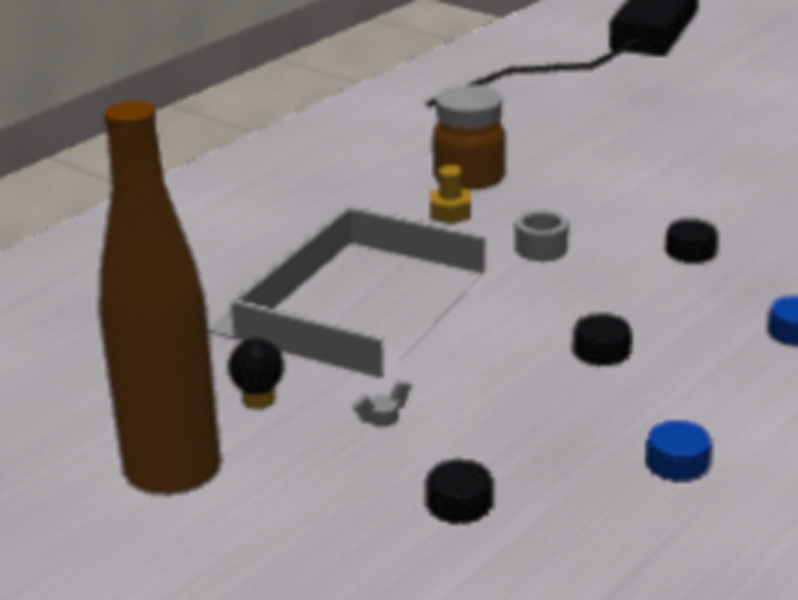

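The top crop shows black caps at (253,525), (523,485) and (748,448), and the bay mouth between (362,348) and (577,301). The wing nut is at (310,393) and the ferrule at (655,318). The side crop shows two blue look-alike caps on the robot's side of the black ones.

```bash
cat >> h.py <<'E'
def caps():
    im=cv2.imread("pics/cur.png") 
    g=im.max(2); out=[]
    n,l,s,c=cv2.connectedComponentsWithStats((g<62).astype(np.uint8))
    for i in range(1,n):
        if 120<s[i,4]<600: out.append((s[i,4],c[i].round(1)))
    return out
E
python3 - <<'E'
from h import *
f=lambda p:(p[0]/3+180-.3,p[1]/3+70-.3)
C=np.array([onz("top",f(p),0)[:2] for p in((362,348),(577,301))]+[onz("top",f(p),z)[:2] for p,z in(((332,193),30),((542,150),30))])
print(C)
y=(C[0]-C[1])+(C[2]-C[3]);yaw=np.arctan2(-y[0],y[1]);print("yaw",np.degrees(yaw),[np.linalg.norm(C[a]-C[b]) for a,b in((0,1),(2,3),(0,2),(1,3))])
o=C.mean(0);print("o",o)
# side check of wall top-front corners & caps
im=cv2.imread("pics/top0.png");cv2.imwrite("pics/cur.png",im)
R=np.array([[np.cos(yaw),-np.sin(yaw)],[np.sin(yaw),np.cos(yaw)]])
for a,c in caps():
    p=onz("top",c,17)[:2];print("cap",a,c,p,((p-o)@R).round(1))
s=lambda p:(p[0]/3+170-.3,p[1]/3+90-.3)
for n,p,z in(("A",(459,477),20),("B",(602,328),20),("C",(691,231),20),("blue1",(679,436),20),("blue2",(798,309),20),("wallR top front",(485,238),30),("wallL tf",(383,342),30),("backR",(350,210),30),("backL",(235,304),30),("wing",(381,420),0),("ferr",(541,225),24),("knob",(257,400),0)):
    p=onz("side",s(p),z)[:2];print(n,p,((p-o)@R).round(1))
for n,p,z in(("wing",(310,393),12),("ferr",(656,318),20),("knob",(261,284),26),("fit",(661,190),15)):
    p=onz("top",f(p),z)[:2];print(n,p,((p-o)@R).round(1))
E
```

```text
[[602.1  55.4]
 [634.4 -96.9]
 [707.6  74.6]
 [736.4 -70.7]]
yaw 11.602123252060387 [np.float64(155.6874432958548), np.float64(148.12673627674377), np.float64(107.23287742105963), np.float64(105.31115800331891)]
o [670.125  -9.4  ]
cap 298 [424.9 123.2] [ 730.4 -206.7] [  19.4 -205.4]
cap 226 [336.3 131.8] [713.7 -21.1] [ 40.3 -20.2]
cap 229 [266.7 164.1] [646.7 125.1] [  4.1 136.5]
cap 288 [429.  219.2] [ 529.5 -212.2] [-178.5 -170.4]
cap 316 [595.2 222.9] [ 520.1 -553.7] [-256.4 -503. ]
cap 266 [353.8 231.3] [505.3 -55.9] [-170.8  -12.4]
cap 270 [263.9 244.6] [478.7 131.3] [-159.2  176.3]
A [479.7 131. ] [-158.3  175.8]
B [506.  -55.4] [-170.   -12.1]
C [ 530.3 -211. ] [-177.5 -169.4]
blue1 [401.4  20.3] [-257.3   83.1]
blue2 [ 414.4 -156.9] [-280.2  -93.1]
wallR top front [632.1 -94.7] [-54.4 -75.9]
wallL tf [598.   57.7] [-57.2  80.2]
backR [738.3 -69.7] [ 54.7 -72.8]
backL [707.4  80.8] [54.7 80.9]
wing [571.3  92.4] [-76.3 119.6]
ferr [ 618.8 -145.1] [ -77.6 -122.6]
knob [648.3 123.5] [  5.3 134.6]
wing [570.   91.5] [-77.8 119. ]
ferr [ 620.3 -149.4] [ -77.  -127.1]
knob [645.2 124.2] [  2.5 135.9]
fit [ 710.5 -154.8] [  10.3 -150.5]
```

Request:
servo_tool:
  rows:
    - [0.98, -0.88, 0, 0, 0, 0, 25]
    - [0.98, -0.88, 0, 0, 0, 0, 25]
    - [0.98, -0.88, 0, 0, 0, 0, 25]
    - [0.98, -0.88, 0, 0, 0, 0, 25]
    - [0.98, -0.88, 0, 0, 0, 0, 25]
    - [0.98, -0.88, 0, 0, 0, 0, 25]
    - [0.98, -0.88, 0, 0, 0, 0, 25]
    - [0.98, -0.88, 0, 0, 0, 0, 25]
    - [0.98, -0.88, 0, 0, 0, 0, 25]
    - [0.98, -0.88, 0, 0, 0, 0, 25]

```text
time_s: 1.9
tool_pos: [341.3, -263.3, 231.5]
orientation: [180.0, -0.0, 17.6]
ft_force: [0.6, -0.5, 0.5]
finger_gap: 0.248
grasp_force: 0.0
```

Request:
servo_tool:
  rows:
    - [0.98, -0.88, 0, 0, 0, 0, 25]
    - [0.98, -0.88, 0, 0, 0, 0, 25]
    - [0.98, -0.88, 0, 0, 0, 0, 25]
    - [0.98, -0.88, 0, 0, 0, 0, 25]
    - [0.98, -0.88, 0, 0, 0, 0, 25]
    - [0.98, -0.88, 0, 0, 0, 0, 25]
    - [0.98, -0.88, 0, 0, 0, 0, 25]
    - [0, 0, 0.5, 0, 0, -1, 25]
    - [0, 0, 0.5, 0, 0, -1, 25]
    - [0, 0, 0.5, 0, 0, -1, 25]

```text
time_s: 2.9
tool_pos: [458.0, -65.4, 193.5]
orientation: [180.0, -0.0, 35.9]
ft_force: [-0.2, 0.2, -0.2]
finger_gap: 0.248
grasp_force: 0.0
```

Request:
servo_tool:
  rows:
    - [0, 0, 0.5, 0, 0, -1, 25]
    - [0, 0, 0.5, 0, 0, -1, 25]
    - [0, 0, 0.5, 0, 0, -1, 25]
    - [0, 0, 0.5, 0, 0, -1, 25]
    - [0, 0, 0.5, 0, 0, -1, 25]
    - [0, 0, 0.5, 0, 0, -1, 25]
    - [0, 0, 0.5, 0, 0, -1, 25]
    - [0, 0, 0.5, 0, 0, -1, 25]
    - [0, 0, 0.5, 0, 0, -1, 25]
    - [0, 0, 0, 0, 0, -1, 25]

```text
time_s: 3.9
tool_pos: [456.6, -65.5, 79.8]
orientation: [-179.9, -0.1, 95.8]
ft_force: [-0.1, -0.4, -0.5]
finger_gap: 0.247
grasp_force: 0.0
```

Request:
servo_tool:
  rows:
    - [0, 0, 0, 0, 0, -1, 25]
    - [0, 0, 0, 0, 0, -1, 25]
    - [0, 0, 0, 0, 0, -1, 25]
    - [0, 0, 0, 0, 0, -1, 25]
    - [0, 0, 0, 0, 0, -1, 25]
    - [0, 0, 0, 0, 0, -1, 25]
    - [0, 0, 0, 0, 0, -1, 25]
    - [0, 0, 0, 0, 0, -1, 25]
    - [0, 0, 0, 0, 0, -1, 25]
    - [0, 0, 0, 0, 0, -1, 25]

```text
time_s: 4.9
tool_pos: [457.9, -65.9, 81.4]
orientation: [-180.0, 0.0, 155.8]
ft_force: [0.7, 0.1, 0.3]
finger_gap: 0.252
grasp_force: 0.0
```

Request:
servo_tool:
  rows:
    - [0, 0, 0, 0, 0, -1, 25]
    - [0, 0, 0, 0, 0, -1, 25]
    - [0, 0, 0, 0, 0, -1, 25]
    - [0, 0, 0, 0, 0, -1, 25]
    - [0, 0, 0, 0, 0, -1, 25]
    - [0, 0, 0, 0, 0, -1, 25]
    - [0, 0, 0, 0, 0, 0, 25]

```text
time_s: 5.6
tool_pos: [457.9, -65.9, 81.4]
orientation: [-180.0, 0.0, -168.4]
ft_force: [0.9, -0.9, -0.1]
finger_gap: 0.25
grasp_force: 0.0
```

Request:
servo_tool:
  rows:
    - [0, 0, 0.9, 0, 0, 0, 25]
    - [0, 0, 0.9, 0, 0, 0, 25]
    - [0, 0, 0.8, 0, 0, 0, 25]
    - [0, 0, 0.5, 0, 0, 0, 25]
    - [0, 0, 0, 0, 0, 0, 25]

```text
time_s: 6.1
tool_pos: [456.2, -65.4, 2.3]
orientation: [179.9, -0.2, -168.6]
ft_force: [0.8, 0.5, 0.3]
finger_gap: 0.251
grasp_force: 0.0
```

Request:
servo_tool:
  rows:
    - [-0.4, 0, 0, 0, 0, 0, 25]
    - [-0.4, 0, 0, 0, 0, 0, 25]
    - [-0.5, 0.03, 0, 0, 0, 0, 25]
    - [-0.5, 0.03, 0, 0, 0, 0, 25]
    - [-0.5, 0.03, 0, 0, 0, 0, 25]
    - [-0.5, 0.03, 0, 0, 0, 0, 25]
    - [-0.5, 0.03, 0, 0, 0, 0, 25]
    - [-0.5, 0.03, 0, 0, 0, 0, 25]

```text
time_s: 6.9
tool_pos: [551.0, -42.0, 3.7]
orientation: [-180.0, -0.0, -168.4]
ft_force: [-0.2, -0.6, 0.0]
finger_gap: 0.253
grasp_force: 0.1
```

```bash
python3 - <<'E'
import cv2
from h import *
im=eyes.read_camera("side")
cv2.imwrite("pics/s1.png",cv2.resize(im[90:290,170:436],(798,600),interpolation=cv2.INTER_CUBIC))
print(r.get_state()["tool_pos"])
E
```

```text
[553.45230766 -41.88690943   4.02658511]
```

View pics/s1.png

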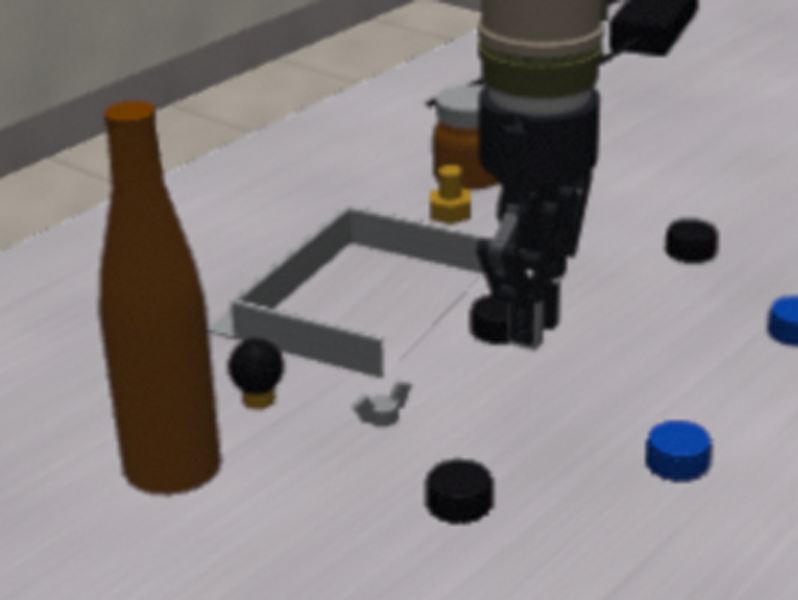

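The cap sits nested ahead of the fingers at (492,318), heading for the mouth, and nothing else has moved. Continuing.

Request:
servo_tool:
  rows:
    - [-0.48, 0.03, 0, 0, 0, 0, 25]
    - [-0.48, 0.03, 0, 0, 0, 0, 25]
    - [-0.48, 0.03, 0, 0, 0, 0, 25]
    - [-0.48, 0.03, 0, 0, 0, 0, 25]
    - [-0.48, 0.03, 0, 0, 0, 0, 25]
    - [-0.48, 0.03, 0, 0, 0, 0, 25]
    - [-0.48, 0.03, 0, 0, 0, 0, 25]
    - [-0.48, 0.03, 0, 0, 0, 0, 25]
    - [-0.48, 0.03, 0, 0, 0, 0, 25]
    - [-0.4, 0.03, 0, 0, 0, 0, 25]

```text
time_s: 7.95
tool_pos: [664.7, -11.0, 3.5]
orientation: [-180.0, -0.0, -168.4]
ft_force: [1.1, -0.3, -0.8]
finger_gap: 0.247
grasp_force: 0.0
```

Request:
servo_tool:
  rows:
    - [0.4, 0, 0, 0, 0, 0, 25]
    - [0.9, 0, 0, 0, 0, 0, 25]
    - [0.9, 0, -0.6, 0, 0, 0, 25]
    - [0.9, 0, -0.9, 0, 0, 0, 25]
    - [0.9, 0, -0.9, 0, 0, 0, 25]
    - [0.9, 0, 0, 0, 0, 0, 25]
    - [0.9, 0, 0, 0, 0, 0, 25]
    - [0, 0, 0, 0, 0, 0, 25]

```text
time_s: 8.75
tool_pos: [519.1, -40.3, 63.8]
orientation: [180.0, -0.1, -168.5]
ft_force: [0.7, -0.1, -0.4]
finger_gap: 0.249
grasp_force: 0.0
```

Request:
servo_tool:
  rows:
    - [0, 0, 0, 0, 0, 1, 25]
    - [0, 0, 0, 0, 0, 1, 25]
    - [0, 0, 0, 0, 0, 1, 25]
    - [0, 0, 0, 0, 0, 1, 25]
    - [0, 0, 0, 0, 0, 1, 25]
    - [0, 0, 0, 0, 0, 1, 25]
    - [0, 0, 0, 0, 0, 1, 25]
    - [0, 0, 0, 0, 0, 1, 25]

```text
time_s: 9.55
tool_pos: [523.3, -40.4, 63.7]
orientation: [180.0, 0.0, 143.3]
ft_force: [-0.0, 0.5, -0.0]
finger_gap: 0.253
grasp_force: 0.0
```

Request:
servo_tool:
  rows:
    - [0, 0, 0, 0, 0, 1, 25]
    - [0, 0, 0, 0, 0, 1, 25]
    - [0, 0, 0, 0, 0, 1, 25]
    - [0, 0, 0, 0, 0, 1, 25]
    - [0, 0, 0, 0, 0, 1, 25]
    - [0, 0, 0, 0, 0, 1, 25]
    - [0, 0, 0, 0, 0, 1, 25]
    - [0, 0, 0, 0, 0, 0, 25]

```text
time_s: 10.35
tool_pos: [523.1, -40.4, 63.7]
orientation: [180.0, 0.0, 101.6]
ft_force: [0.3, -0.5, -0.2]
finger_gap: 0.253
grasp_force: 0.0
```

Request:
servo_tool:
  rows:
    - [0.9, -0.02, 0, 0, 0, 0, 25]
    - [0.9, -0.02, 0, 0, 0, 0, 25]
    - [0.9, -0.02, 0, 0, 0, 0, 25]
    - [0.9, -0.02, 0, 0, 0, 0, 25]
    - [0.9, -0.02, 0, 0, 0, 0, 25]
    - [0.9, -0.02, 0, 0, 0, 0, 25]
    - [0.9, -0.02, 0, 0, 0, 0, 25]
    - [0.9, -0.02, 0, 0, 0, 0, 25]
    - [0.9, -0.02, 0, 0, 0, 0, 25]
    - [0.9, -0.02, 0, 0, 0, 0, 25]

```text
time_s: 11.35
tool_pos: [472.4, 180.2, 63.8]
orientation: [180.0, 0.0, 101.7]
ft_force: [-0.0, 0.1, -0.1]
finger_gap: 0.248
grasp_force: 0.0
```

```bash
cat >> h.py <<'E'
O=np.array([669.5,-9]);a=np.radians(11.6);RB=np.array([[np.cos(a),-np.sin(a)],[np.sin(a),np.cos(a)]])
def bay(p): return ((np.array(p)[:2]-O)@RB).round(1)
E
python3 - <<'E'
from h import *
im=eyes.read_camera("top");cv2.imwrite("pics/cur.png",im)
for a,c in caps(): print(a,c,bay(onz("top",c,17)))
s=r.get_state();print(bay(s["tool_pos"]),s["tool_pos"][2],s["orientation"])
cv2.imwrite("pics/t1.png",cv2.resize(im[70:270,180:446],(798,600),interpolation=cv2.INTER_CUBIC))
E
```

```text
286 [424.9 123.5] [  19.3 -205.8]
197 [334.1 129.2] [ 47.3 -17.4]
264 [328.5 142.2] [22.8 -0.2]
224 [266.6 164.1] [  4.7 136.2]
284 [429.  219.2] [-178.  -170.9]
293 [594.4 222.5] [-254.8 -502.1]
267 [263.9 244.5] [-158.5  175.8]
241 [128.3 366. ] [-344.7  499.1]
[-155.4  227.7] 63.796198171575156 [ 1.79980142e+02 -1.22176296e-01  1.01877637e+02]
```

View pics/t1.png

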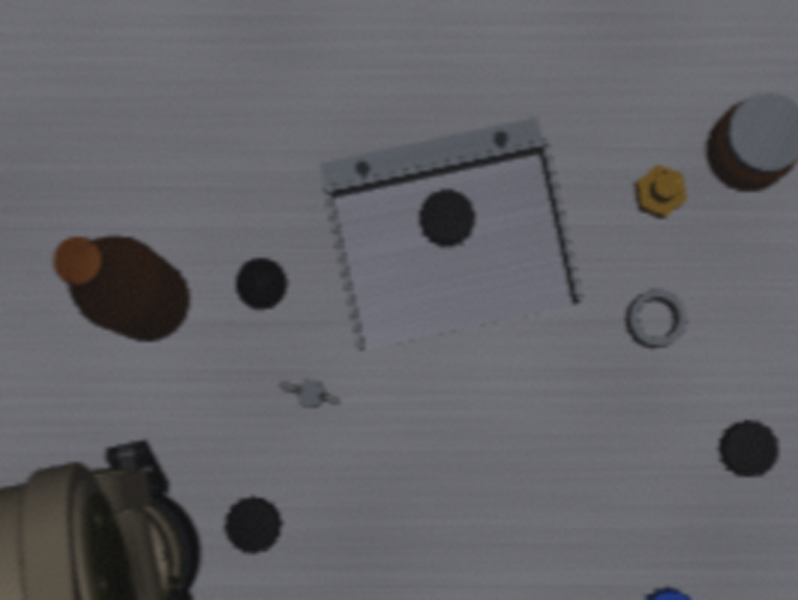

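The cap is inside the bay at crop (447,217), and everything else stands as before. The gripper is at lower left, beside cap A at (253,525).

Request:
servo_tool:
  rows:
    - [0, -0.14, 0.8, 0, 0, 0, 25]
    - [0, 0, 0.8, 0, 0, 0, 25]
    - [0, 0, 0.8, 0, 0, 0, 25]
    - [-0.2, 0, 0, 0, 0, 0, 25]
    - [-0.5, 0, 0, 0, 0, 0, 25]
    - [-0.5, 0, 0, 0, 0, 0, 25]
    - [-0.5, 0, 0, 0, 0, 0, 25]
    - [-0.5, 0, 0, 0, 0, 0, 25]
    - [-0.5, 0, 0, 0, 0, 0, 25]
    - [-0.5, 0, 0, 0, 0, 0, 25]

```text
time_s: 12.4
tool_pos: [485.0, 98.5, 4.1]
orientation: [180.0, 0.0, 101.5]
ft_force: [-0.6, 0.4, 0.2]
finger_gap: 0.247
grasp_force: 0.1
```

Request:
servo_tool:
  rows:
    - [-0.5, 0, 0, 0, 0, 0, 25]
    - [-0.5, 0, 0, 0, 0, 0, 25]
    - [-0.5, 0, 0, 0, 0, 0, 25]
    - [-0.5, 0, 0, 0, 0, 0, 25]
    - [-0.5, 0, 0, 0, 0, 0, 25]
    - [-0.5, 0, 0, 0, 0, 0, 25]
    - [-0.23, 0, 0, 0, 0, 0, 25]
    - [0.5, 0, 0, 0, 0, 0, 25]
    - [0.5, 0, -0.8, 0, 0, 0, 25]
    - [0, 0, -0.8, 0, 0, 0, 25]

```text
time_s: 13.4
tool_pos: [493.8, 47.1, 43.4]
orientation: [-179.8, -0.1, 101.7]
ft_force: [0.6, -0.7, 0.9]
finger_gap: 0.255
grasp_force: 0.0
```

Request:
servo_tool:
  rows:
    - [0, -0.38, -0.8, 0, 0, 0, 25]
    - [-0.9, -0.38, 0, 0, 0, 0, 25]
    - [-0.9, 0, 0, 0, 0, 0, 25]
    - [-0.9, 0, 0, 0, 0, 0, 25]
    - [-0.9, 0, 0, 0, 0, 0, 25]
    - [-0.9, 0, 0, 0, 0, 0, 25]
    - [-0.9, 0, 0, 0, 0, 0, 25]
    - [-0.9, 0, 0, 0, 0, 0, 25]
    - [-0.9, 0, 0, 0, 0, 0, 25]
    - [-0.9, 0, 0, 0, 0, 0, 25]

```text
time_s: 14.4
tool_pos: [517.7, -156.5, 63.6]
orientation: [-180.0, -0.0, 101.6]
ft_force: [0.6, 1.1, 0.7]
finger_gap: 0.251
grasp_force: 0.0
```

Request:
servo_tool:
  rows:
    - [-0.9, 0, 0, 0, 0, 0, 25]
    - [-0.9, 0, 0, 0, 0, 0, 25]
    - [-0.9, 0, 0, 0, 0, 0, 25]
    - [-0.9, 0, 0, 0, 0, 0, 25]
    - [-0.6, 0, 0, 0, 0, 0, 25]
    - [0, 0, 0, 0, 0, 0, 25]

```text
time_s: 15.0
tool_pos: [539.4, -260.8, 63.7]
orientation: [180.0, 0.0, 101.5]
ft_force: [0.1, 0.9, -0.9]
finger_gap: 0.25
grasp_force: 0.0
```

```bash
python3 - <<'E'
from h import *
im=eyes.read_camera("top");cv2.imwrite("pics/cur.png",im)
for a,c in caps(): print(a,c,bay(onz("top",c,17)))
s=r.get_state();print(bay(s["tool_pos"]),s["tool_pos"][2],s["orientation"])
E
```

```text
282 [424.9 123.6] [  19.1 -205.7]
157 [326.4 126.6] [56.  -2.7]
264 [328.5 142.2] [22.8 -0.2]
221 [266.6 164.1] [  4.7 136.2]
375 [607.1 227.1] [-269.3 -525.3]
281 [429.  219.2] [-178.  -170.9]
251 [330.1 231.2] [-160.    35.3]
168 [582.8 388.1] [-577.1 -401.1]
[-178.4 -219.1] 63.51829983856469 [-1.79991132e+02 -3.96202252e-02  1.01552217e+02]
```

Request:
servo_tool:
  rows:
    - [0, 0, 0.8, 0, 0, 0, 25]
    - [0, 0, 0.8, 0, 0, 0, 25]
    - [0, 0, 0.8, 0, 0, 0, 25]
    - [0.25, 0, 0, 0, 0, 0, 25]
    - [0.5, 0, 0, 0, 0, 0, 25]
    - [0.5, 0, 0, 0, 0, 0, 25]
    - [0.5, 0, 0, 0, 0, 0, 25]
    - [0.5, 0, 0, 0, 0, 0, 25]
    - [0.5, 0, 0, 0, 0, 0, 25]
    - [0.5, 0, 0, 0, 0, 0, 25]

```text
time_s: 16.05
tool_pos: [522.4, -179.1, 4.2]
orientation: [180.0, 0.0, 101.6]
ft_force: [-0.7, 0.1, -0.1]
finger_gap: 0.253
grasp_force: 0.1
```

Request:
servo_tool:
  rows:
    - [0.5, 0, 0, 0, 0, 0, 25]
    - [0.5, 0, 0, 0, 0, 0, 25]
    - [0.5, 0, 0, 0, 0, 0, 25]
    - [0.5, 0, 0, 0, 0, 0, 25]
    - [0.5, 0, 0, 0, 0, 0, 25]
    - [0.2, 0, 0, 0, 0, 0, 25]
    - [-0.5, 0, 0, 0, 0, 0, 25]
    - [-0.5, 0, -0.8, 0, 0, 0, 25]
    - [0, 0, -0.8, 0, 0, 0, 25]
    - [0, 0, -0.8, 0, 0, 0, 25]

```text
time_s: 17.05
tool_pos: [514.4, -140.1, 64.4]
orientation: [180.0, 0.0, 101.5]
ft_force: [0.5, 0.4, -0.4]
finger_gap: 0.25
grasp_force: 0.0
```

Request:
servo_tool:
  rows:
    - [0, 0, 0, 0, 0, -1, 25]
    - [0, 0, 0, 0, 0, -1, 25]
    - [0, 0, 0, 0, 0, -1, 25]
    - [0, 0, 0, 0, 0, -1, 25]
    - [0, 0, 0, 0, 0, -1, 25]
    - [0, 0, 0, 0, 0, -1, 25]
    - [0, 0, 0, 0, 0, -1, 25]
    - [0, 0, 0, 0, 0, -1, 25]

```text
time_s: 17.85
tool_pos: [514.5, -139.9, 63.9]
orientation: [-180.0, 0.1, 149.8]
ft_force: [-0.7, -0.4, 0.8]
finger_gap: 0.25
grasp_force: 0.0
```

Request:
servo_tool:
  rows:
    - [0, 0, 0, 0, 0, -1, 25]
    - [0, 0, 0, 0, 0, -1, 25]
    - [0, 0, 0, 0, 0, -1, 25]
    - [0, 0, 0, 0, 0, -1, 25]
    - [0, 0, 0, 0, 0, -1, 25]
    - [0, 0, 0, 0, 0, -1, 25]
    - [0, 0, 0, 0, 0, -1, 25]
    - [0, 0, 0, 0, 0, 0, 25]

```text
time_s: 18.65
tool_pos: [514.4, -139.7, 63.9]
orientation: [-180.0, 0.0, -168.5]
ft_force: [-0.2, 0.2, 0.1]
finger_gap: 0.253
grasp_force: 0.0
```

```bash
python3 - <<'E'
from h import *
im=eyes.read_camera("top");cv2.imwrite("pics/cur.png",im)
for a,c in caps(): print(a,c,bay(onz("top",c,17)))
im=eyes.read_camera("side");cv2.imwrite("pics/s2.png",cv2.resize(im[90:290,170:436],(798,600),interpolation=cv2.INTER_CUBIC))
s=r.get_state();print(bay(s["tool_pos"]),s["tool_pos"][2],s["orientation"])
E
```

```text
283 [424.9 123.5] [  19.3 -205.8]
195 [334.1 129.9] [ 45.8 -17.1]
264 [328.5 142.2] [22.8 -0.2]
222 [266.6 164.1] [  4.7 136.2]
345 [494.3 240.8] [-249.4 -292.9]
291 [594.5 222.5] [-254.8 -502.3]
253 [330.1 231.3] [-160.2   35.3]
[-178.3  -96.5] 63.81484757602089 [-1.79971944e+02  1.45173759e-02 -1.68607533e+02]
```

View pics/s2.png

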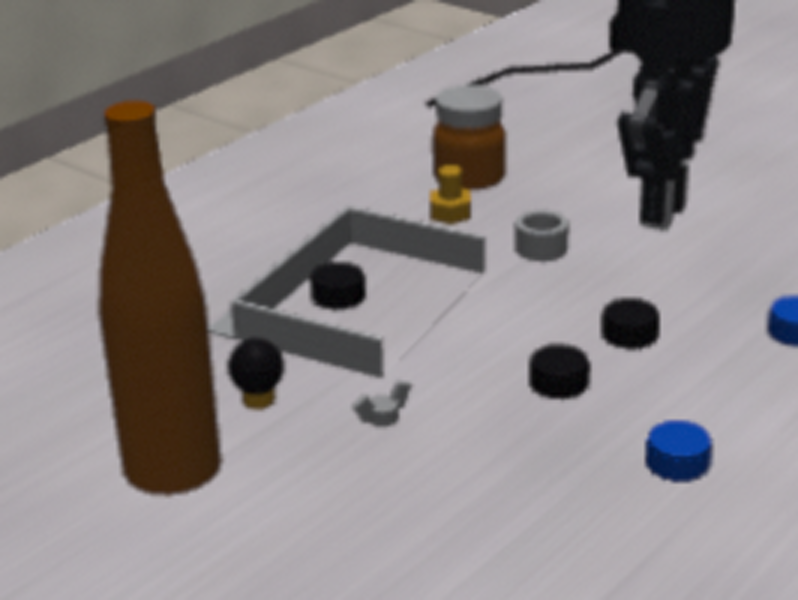

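Side view: one cap is in the bay, A is at (559,370), C is at (630,322) just in front of the mouth, and the rest is untouched.

Request:
servo_tool:
  rows:
    - [0.7, 0.7, 0, 0, 0, 0, 25]
    - [0.7, 0.7, 0, 0, 0, 0, 25]
    - [0.6, 0.8, 0, 0, 0, 0, 25]
    - [0, 0, 0.8, 0, 0, 0, 25]
    - [0, 0, 0.8, 0, 0, 0, 25]
    - [0, 0, 0.8, 0, 0, 0, 25]
    - [-0.3, 0, 0, 0, 0, 0, 25]
    - [-0.5, 0, 0, 0, 0, 0, 25]
    - [-0.5, 0, 0, 0, 0, 0, 25]
    - [-0.5, 0, 0, 0, 0, 0, 25]

```text
time_s: 19.75
tool_pos: [500.8, -85.9, 5.0]
orientation: [-179.9, 0.1, -168.4]
ft_force: [-0.2, -0.7, -0.3]
finger_gap: 0.256
grasp_force: 0.1
```

Request:
servo_tool:
  rows:
    - [-0.5, 0, 0, 0, 0, 0, 25]
    - [-0.5, 0, 0, 0, 0, 0, 25]
    - [-0.5, 0, 0, 0, 0, 0, 25]
    - [-0.5, 0, 0, 0, 0, 0, 25]
    - [-0.5, 0, 0, 0, 0, 0, 25]
    - [0, 0, 0, 0, 0, 0, 25]

```text
time_s: 20.35
tool_pos: [561.7, -73.0, 4.0]
orientation: [-179.9, 0.1, -168.4]
ft_force: [0.1, 0.3, 0.1]
finger_gap: 0.249
grasp_force: 0.0
```

```bash
python3 - <<'E'
from h import *
im=eyes.read_camera("side");cv2.imwrite("pics/s3.png",cv2.resize(im[90:290,170:436],(798,600),interpolation=cv2.INTER_CUBIC))
s=r.get_state();print(bay(s["tool_pos"]),s["tool_pos"][2],s["orientation"])
E
```

```text
[-119.8  -40.7] 3.780183244253152 [-1.79978134e+02  2.50575160e-02 -1.68379203e+02]
```

View pics/s3.png

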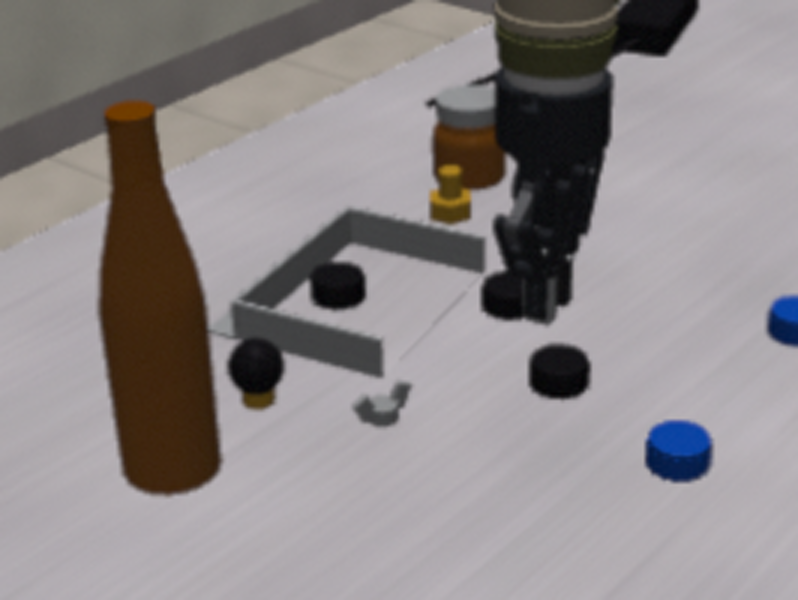

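C is nested at (508,295), on course for the mouth. Continuing, then going behind A.

Request:
servo_tool:
  rows:
    - [-0.4, 0, 0, 0, 0, 0, 25]
    - [-0.5, 0, 0, 0, 0, 0, 25]
    - [-0.5, 0, 0, 0, 0, 0, 25]
    - [-0.5, 0, 0, 0, 0, 0, 25]
    - [-0.5, 0, 0, 0, 0, 0, 25]
    - [-0.5, 0, 0, 0, 0, 0, 25]
    - [-0.5, 0, 0, 0, 0, 0, 25]
    - [0.4, 0, 0, 0, 0, 0, 25]
    - [0.9, 0, 0, 0, 0, 0, 25]
    - [0.9, 0, -0.8, 0, 0, 0, 25]

```text
time_s: 21.4
tool_pos: [584.6, -66.6, 21.0]
orientation: [179.8, -0.4, -168.4]
ft_force: [-0.6, -0.6, -0.2]
finger_gap: 0.25
grasp_force: 0.0
```

Request:
servo_tool:
  rows:
    - [0.9, 0, -0.8, 0, 0, 0, 25]
    - [0.9, 0.3, -0.8, 0, 0, 0, 25]
    - [0.9, 0.9, 0, 0, 0, 0, 25]
    - [0.9, 0.9, 0, 0, 0, 0, 25]
    - [0.9, 0.9, 0, 0, 0, 0, 25]
    - [0.3, 0, 0, 0, 0, 0, 25]
    - [0, 0, 0, 0, 0, 0, 25]

```text
time_s: 22.1
tool_pos: [454.1, -17.6, 63.8]
orientation: [-180.0, -0.1, -168.4]
ft_force: [0.3, 0.0, -0.2]
finger_gap: 0.249
grasp_force: 0.0
```

```bash
python3 - <<'E'
from h import *
im=eyes.read_camera("top");cv2.imwrite("pics/cur.png",im)
for a,c in caps(): print(a,c,bay(onz("top",c,17)))
s=r.get_state();print(bay(s["tool_pos"]),s["tool_pos"][2],s["orientation"])
E
```

```text
294 [424.9 123.3] [  19.7 -205.9]
225 [336.3 131.8] [ 40.9 -20.7]
267 [328.5 142.1] [23.  -0.2]
269 [349.8 151.9] [ -6.4 -39.5]
227 [266.6 164.1] [  4.7 136.2]
307 [594.9 222.7] [-255.4 -503. ]
173 [381.4 378.6] [-476.4   -4.8]
[-211.   34.] 64.08149545535413 [-1.79959010e+02  4.81473794e-02 -1.68444163e+02]
```

Request:
servo_tool:
  rows:
    - [0, 0.05, 0.8, 0, 0, 0, 25]
    - [0, 0, 0.8, 0, 0, 0, 25]
    - [0, 0, 0.8, 0, 0, 0, 25]
    - [-0.3, 0, 0, 0, 0, 0, 25]
    - [-0.5, 0, 0, 0, 0, 0, 25]
    - [-0.5, 0, 0, 0, 0, 0, 25]
    - [-0.5, 0.02, 0, 0, 0, 0, 25]
    - [-0.5, 0.02, 0, 0, 0, 0, 25]
    - [-0.5, 0.02, 0, 0, 0, 0, 25]
    - [-0.5, 0.02, 0, 0, 0, 0, 25]

```text
time_s: 23.15
tool_pos: [538.5, 2.3, 4.6]
orientation: [-180.0, 0.1, -168.4]
ft_force: [-0.9, -0.2, -0.4]
finger_gap: 0.25
grasp_force: 0.1
```

Request:
servo_tool:
  rows:
    - [-0.5, 0.02, 0, 0, 0, 0, 25]
    - [-0.5, 0.02, 0, 0, 0, 0, 25]
    - [-0.5, 0, 0, 0, 0, 0, 25]
    - [-0.5, 0, 0, 0, 0, 0, 25]
    - [-0.5, 0, 0, 0, 0, 0, 25]
    - [-0.5, 0, 0, 0, 0, 0, 25]
    - [-0.5, 0, 0, 0, 0, 0, 25]
    - [-0.2, 0, 0, 0, 0, 0, 25]
    - [0.4, 0, 0, 0, 0, 0, 25]
    - [0.9, 0, 0, 0, 0, 0, 25]

```text
time_s: 24.15
tool_pos: [595.6, 15.1, 3.9]
orientation: [-180.0, 0.1, -168.4]
ft_force: [-0.7, -0.1, -0.1]
finger_gap: 0.249
grasp_force: 0.0
```

Request:
servo_tool:
  rows:
    - [0.9, 0, -0.8, 0, 0, 0, 25]
    - [0.9, 0, -0.8, 0, 0, 0, 25]
    - [0.9, 0, -0.8, 0, 0, 0, 25]
    - [0.9, 0, -0.8, 0, 0, 0, 25]
    - [0.9, 0, -0.8, 0, 0, 0, 25]
    - [0.6, 0, -0.8, 0, 0, 0, 25]
    - [0, 0, 0, 0, 0, 0, 25]

```text
time_s: 24.85
tool_pos: [468.5, -10.8, 126.2]
orientation: [-179.9, 0.1, -168.5]
ft_force: [1.1, -0.4, 0.7]
finger_gap: 0.248
grasp_force: 0.0
```

```bash
python3 - <<'E'
from h import *
im=eyes.read_camera("top");cv2.imwrite("pics/cur.png",im)
for a,c in caps(): print(a,c,bay(onz("top",c,17)))
s=r.get_state();print(s["time_s"],s["ft_force"],s["tool_pos"])
cv2.imwrite("pics/t2.png",cv2.resize(im[70:270,180:446],(798,600),interpolation=cv2.INTER_CUBIC))
E
```

```text
293 [424.9 123.3] [  19.7 -205.9]
225 [336.3 131.8] [ 40.9 -20.7]
268 [328.5 142.2] [22.8 -0.2]
268 [349.9 151.9] [ -6.4 -39.7]
262 [313.1 160.2] [-7.5 39.2]
228 [266.6 164.1] [  4.7 136.2]
307 [594.8 222.7] [-255.3 -502.8]
24.9 [ 0.19017485 -0.38258184 -0.56671602] [469.35415114 -10.77940821 125.06491458]
```

View pics/t2.png

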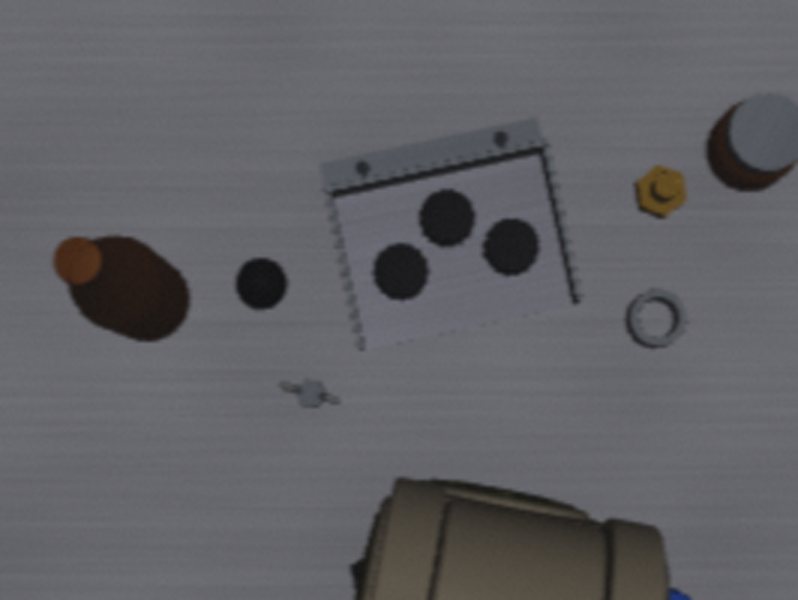

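All three caps lie wholly inside the bay, at (447,217), (401,271) and (511,246). The bottle, jar and loose fittings are where they started, and the arm is clear.

```bash
python3 -c "
from bench import order
print(order.job_done())"
```

```text
the job is handed in; nothing more can be done
None
```

All three black caps were swept into the bay and lie wholly inside it; the bottle, jar and loose fittings were not moved, and the job was handed in at about 25 s of the 69 s allowed.

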